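Wheel the tackle caddy under the rod rack

TASK

Take the aluminium reel by its sides and set it down, flat, in the middle of the blue caddy's tray (do not drop it in). Then push the caddy by its handle bar straight ahead until both rear swivel castors trail straight, and only then steer it nose first between the rack's front posts and under the rack, until the rear edge of its blue deck lies on the yellow line and it stands straight in the bay; let go. Roll the caddy, keep its wheels on the shelf, do not bump the rack, and leave the bucket lid, the lure case and the bobber where they are.

Things in the scene. Friction and masses are not known exactly. Their poses are not given: they have to be found in the camera images.
- caddy: wheeled caddy, about 0.7 kg: blue deck 180 long x 110 wide, top 46 above the shelf. Origin on the shelf under mid deck; +x straight ahead, +y left. Fixed wheels (28 diameter) at x = +60, y = +/-40 roll only ahead and back. The two rear swivel castors start turned aside; 60 mm of straight rolling ahead swings them round. It rolls easily and stays where left
- caddy_handle (a point): centre of the caddy's black handle bar: 14 thick along the caddy's x, 76 wide along its y, 26 high (105 to 131 above the shelf), on two thin posts at y = +/-30; at caddy x = -78. Free room of 50 in front of it; nothing behind it
- caddy_rear (a point): middle of the rear edge of the blue deck, caddy x = -90, 42 above the shelf
- caddy_nose (a point): middle of the front edge of the deck, caddy x = +90, 42 above the shelf
- tray_floor (a point): centre of the tray's floor, caddy x = +35, 46 above the shelf; inside 102 x 102; the aluminium lip is 20 high (top 66 above the shelf) and covers caddy x = -20 to +90
- castor_l_hub (a point): hub of the left castor's wheel, 14 above the shelf, 14 from its swivel pivot (pivot at caddy x = -62, y = +36); when trailing straight it is at caddy x = -76, y = +36
- castor_r_hub (a point): hub of the right castor's wheel, 14 above the shelf, 14 from its swivel pivot (pivot at caddy x = -62, y = -36); when trailing straight it is at caddy x = -76, y = -36
- reel: aluminium fishing reel, 160 g, lying flat: drum 48 diameter, 40 high, axis upright; the crank on top reaches 58. Origin at the middle of the drum's underside. Its foot sticks out along +x to x = +40 (44 wide, 14 to 26 high), so grip the drum across its y, by its upper half to stay clear of the tray's lip
- rack: wooden rod rack, fixed, three short rods lying on it along its x. Origin on the shelf under the middle of the overhang's front edge; +x is the way in, +y left when looking in. Top board 300 long, 190 wide, underside 125 above the shelf, rods up to 166; its four posts leave a bay 150 wide (front posts at x = 3 to 21)
- park_line (a point): centre of the yellow line painted across on the shelf before the bay, 30 wide along the rack's x and 210 long, at rack x = -88
- bucket_lid: red enamel lid, 140 diameter, 29 high with its wire grip, loose; origin at the centre of its underside
- lure_case: clear lure case 110 (y) x 60 (x) x 35 high, loose; origin at the centre of its underside
- bobber: green bobber 40 diameter, 65 high with its stem, standing loose; origin at the centre of its underside
Things that resemble listed ones, but are neither listed nor needed, are in the scene too. What is meant by the reel is not orange or red, and is the larger of those in its own colour.

How it is judged (in metres and radians):
On the way, in this order (a step that is already met when the one before it is completed fails the run):
1. the reel is set down in the tray, still held as it comes down onto the floor (x of reel in the frame of caddy between 0 and 0.07 m and y of reel in the frame of caddy between -0.035 and 0.035 m and z of reel in the frame of caddy below 0.058 m and contact force between the fingers and reel above 0.3 N), for 0.04 s.
2. the caddy has rolled ahead 30 mm or more, the reel in it, and both castors trail straight (hubs within 5 mm of straight behind their pivots) while it is still clear of the rack (x of each of castor_l_hub, castor_r_hub in the frame of caddy below -0.07 m and y of castor_l_hub in the frame of caddy between 0.031 and 0.041 m and y of castor_r_hub in the frame of caddy between -0.041 and -0.031 m and x of reel in the frame of caddy between 0 and 0.07 m and y of reel in the frame of caddy between -0.035 and 0.035 m and distance of caddy from where it was at the start of the episode above 0.03 m and x of caddy_nose in the frame of rack below -0.02 m), for 0.1 s.
3. the caddy's nose is under the overhang, between the posts (x of caddy_nose in the frame of rack above 0.005 m and y of caddy_nose in the frame of rack between -0.03 and 0.03 m), for 0.1 s.
At the end, for the whole second after the job is handed in: Caddy at rest nose first in the bay, wheels on the shelf: deck rear edge within 18 mm of the middle of the yellow line and 25 mm sideways of its centre, within 0.15 rad of straight; reel flat on the tray floor within 35 mm of its centre; let go (x of caddy_rear in the frame of park_line between -0.018 and 0.018 m and y of caddy_rear in the frame of park_line between -0.025 and 0.025 m and angle between the x axis of caddy and the x axis of rack, either way round below 0.15 rad and x of caddy_nose in the frame of rack above 0.05 m and angle between caddy's own z axis and vertical below 0.06 rad and height (world z) of caddy below 0.006 m and linear speed of caddy below 0.02 m/s and x of reel in the frame of caddy between 0 and 0.07 m and y of reel in the frame of caddy between -0.035 and 0.035 m and z of reel in the frame of caddy below 0.052 m and angle between reel's own z axis and vertical below 0.12 rad and contact force between the fingers and caddy below 0.1 N); the robot touches nothing.
It fails at once if the caddy is lifted or tipped (height (world z) of caddy above 0.015 m or angle between caddy's own z axis and vertical above 0.2 rad).
It fails at once if the caddy or the robot bumps the rack (over 5 N) (contact force between any of caddy, the arm, the fingers and rack above 5 N).
It fails at once if the bucket lid is moved more than 25 mm (distance of bucket_lid from where it was at the start of the episode above 0.025 m).
It fails at once if the lure case is moved more than 25 mm (distance of lure_case from where it was at the start of the episode above 0.025 m).
It fails at once if the bobber is moved more than 25 mm (distance of bobber from where it was at the start of the episode above 0.025 m).
It also fails if it takes over 64 s, if anything falls off the work surface, if the arm or the gripper's body presses on something with over 40 N, if the wrist force passes 120 N, or if a joint passes its speed limit or range.

ROBOT

A 6-joint arm with a two-finger parallel gripper is mounted at the origin on the work surface. World frame = base frame: x ahead of the robot, y to its left, z up, the work surface at z = 0. Lengths are in mm, angles in degrees, forces in N, time in s.
With the tool pointing down it reaches from about 300 to 850 mm from the base axis. Payload 4.2 kg.
Tool frame: the origin (TCP) lies at the very end of the fingers, on their centre line; the grasp point (between the pads) lies 19 mm behind it; z points along the fingers, y is the direction in which the jaws open and shut (so a half turn about z gives the same grasp; the last joint's range is limited). The gripper opens to 91 mm and grips with 3 to 60 N. Pads are 32 mm wide; open, the fingers measure 118 mm over their backs; the gripper's body (76 mm by 178 mm) begins 60 mm behind the grasp point.
Start: joints at [71.963, 18.312, 89.639, -0, 72.044, -1.146], TCP at [167.068, 550.211, 213.976] pointing down, gripper open.
Joint ranges: [-177.97, 177.97], [-48.28, 115.42], [12.27, 149.76], [-77.06, 257.06], [2.81, 150.46], [-146.56, 146.56]. Speed limits (degrees/s): [147.25, 147.25, 180, 180, 180, 180].

INTERFACE

Orientations are given as [roll, pitch, yaw] about the fixed x, y, z axes, in that order (R = Rz(yaw) Ry(pitch) Rx(roll)).
In Python, from workcell import env gives the robot as it stands. The module is installed in compiled form; this text tells all that it offers.
- The arm moves only by the tool arm_command, never from a script. Its argument "targets" is a list of rows, each a list of 5 numbers: the closure, from 0 (fully open) to 1 (shut), then the shift along the tool's x, y, z each as a share of 50 cm, from -1 to 1, then the turn about the tool's z as a share of pi/4 rad, from -1 to 1. A call has 1 to 8 rows; each row is the pose to reach, as a shift and turn from the pose measured when the call began, along the tool's axes at that moment; what a row does not reach only later rows make up. A row lasts 1/12 s, in which the tool goes at most 41.7 mm and 7.16 degrees, less where a joint would pass 70% of its speed; a pose out of reach is approached as far as the arm can. A call with a number of a shift or a turn outside -1 to 1 is refused whole. A call with a gripper value outside its range is refused whole. The fingers move at their own pace and stop on an object; "squeeze" is the grip in N (left out, the last holds). Time passes only in rows, so rows that repeat a pose let the fingers close. It gives the time, the measured TCP pose, the force and the opening at its end, in the units of the state.
- env.state(): the state, without advancing time (a new reading comes with each control period).
- env.grab_frame(name): name is "scene" or "side" or "wrist"; returns the picture (384x512x3 uint8, red, green, blue); there is no depth.
- env.camera_params(name): a dict with "camera_matrix" (3x3 intrinsics, pixels), "R" (3x3) and "t" (3): a world point X has camera coordinates R X + t; the wrist camera has in their place "hand_eye" (4x4, takes a point from camera to tool coordinates, whose origin is the TCP and whose axes are the flange's). Camera axes: x right, y down, z forward; pixel columns grow to the right and rows downward; lengths in mm; the calibration is good to about 2 mm. A picture is of the moment at which its call begins: read the wrist's pose just before it. camera_params takes no time and is no camera call.
- env.job_done(): hands the job in, once; it reports no verdict.
The state is a dict: "time_s": time; "qpos": joint angles; "qvel": joint speeds; "effort": joint torques, N m; "ee_pos": TCP position; "ee_rot": TCP orientation; "force": force on the tool from outside, world axes, zero at the start; "torque": the same for the moment, N m; "gripper_width": finger opening in mm.
Only numpy, scipy, OpenCV 4.12 (cv2) and the standard library are available. Lean on these libraries where they do the work, as an engineer would, in place of code of your own. Each camera call takes 0.05 s, during which the arm holds its last target.

## Working session

There is one attempt and no reset: what is moved stays moved. The work goes in short steps, Python scripts to look and compute and a tool call to move; the robot and the scene stay as the last step left them, time stands still between calls to the robot, and variables do not carry over. Pictures are saved under pics/ and viewed, and the job is handed in when it is done.

Besides the shell and the picture viewer there is one more tool, called after "Request:" as a command line: name --pt "numbers of a row" for each row, then --argument value for the rest. arm_command: Moves the arm, as the interface text tells. Shift numbers are shares of 50 cm and turn numbers shares of pi/4 rad, none past 1 either way. Its arguments: {"type":"object","properties":{"targets":{"type":"array"},"squeeze":{"type":"number"}},"required":["targets"]}

```bash
ls; mkdir -p pics
python3 - <<'E'
from workcell import env
import cv2
print(env.state())
for n in("scene","side","wrist"):
    p=env.camera_params(n);print(n,p)
    f=env.grab_frame(n);cv2.imwrite(f"pics/{n}0.png",f[:,:,::-1])
E
```

```text
pics
{'time_s': 0.0, 'qpos': array([ 7.19618093e+01,  1.83511983e+01,  8.97061636e+01, -8.20698260e-05,
        7.20444091e+01, -1.14613072e+00]), 'qvel': array([ 0.00531557, -0.03355114, -0.03834374, -0.02643282, -0.03291426,
       -0.00863369]), 'effort': array([-3.07809569e-04, -4.12453687e+01, -2.31975818e+01,  7.26217870e-02,
        4.58002870e-02, -1.15911121e-04]), 'ee_pos': array([166.9218813 , 549.70708069, 213.12637143]), 'ee_rot': array([-1.79898248e+02, -1.95765248e-03,  1.63107964e+02]), 'force': array([-0.6226745 ,  0.00212458, -0.236169  ]), 'torque': array([-0.01064888,  0.00364932, -0.03418821]), 'gripper_width': 91.11379940193784}
scene {'camera_matrix': array([[401.62266953,   0.        , 257.61153176],
       [  0.        , 401.62266953, 199.16155822],
       [  0.        ,   0.        ,   1.        ]]), 'R': array([[ 0.86800376,  0.49646716, -0.00947806],
       [ 0.36585885, -0.65232575, -0.66379094],
       [-0.33573318,  0.5727054 , -0.74785811]]), 't': array([-483.26818149, -171.03330411, 1259.96613156])}
side {'camera_matrix': array([[376.4836244 ,   0.   
[... 168 characters left out ...]
01993772],
       [-0.13482885, -0.61504837, -0.77687623],
       [ 0.19720067,  0.75169547, -0.62933759]]), 't': array([-556.45944811,  120.70364674,  846.59651211])}
wrist {'camera_matrix': array([[345.85218695,   0.        , 257.25050705],
       [  0.        , 345.85218695, 189.52102007],
       [  0.        ,   0.        ,   1.        ]]), 'hand_eye': array([[-3.57584762e-04, -9.62901883e-01, -2.69851506e-01,
         7.64818271e+01],
       [ 9.99999748e-01, -1.78924789e-04, -6.86665264e-04,
        -8.80098845e-01],
       [ 6.12908152e-04, -2.69851683e-01,  9.62901705e-01,
        -1.70528648e+02],
       [ 0.00000000e+00,  0.00000000e+00,  0.00000000e+00,
         1.00000000e+00]])}
```

View pics/scene0.png

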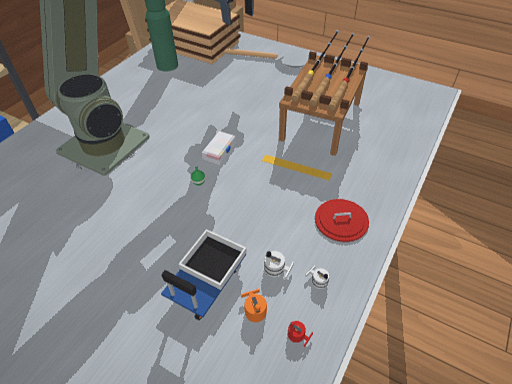

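View pics/side0.png

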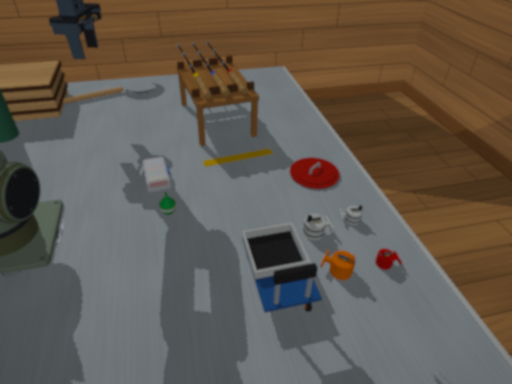

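View pics/wrist0.png

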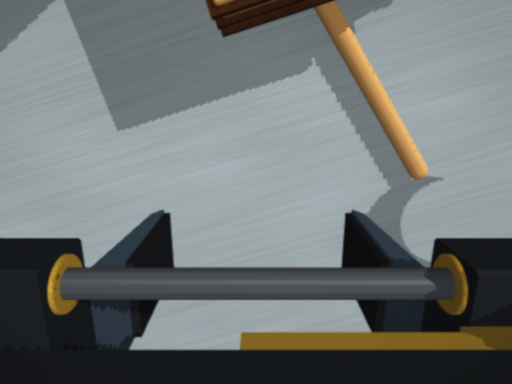

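The scene view shows the caddy at (205,272), reels at (275,263) larger white and (320,277) smaller white, plus orange and red ones. The lid is at (342,220), the rack at (325,90), and the yellow line runs from (263,159) to (330,176). I'll zoom in and measure.

```bash
cat > h.py <<'E'
import numpy as np,cv2
from workcell import env
from scipy.spatial.transform import Rotation as Ro
def cam(n,pose=None):
    p=env.camera_params(n);K=p["camera_matrix"]
    if n!="wrist": return K,p["R"],p["t"]
    pos,rot=pose;R=Ro.from_euler("xyz",rot,degrees=True).as_matrix()
    H=p["hand_eye"];Rc=R@H[:3,:3];tc=R@H[:3,3]+pos
    return K,Rc.T,-Rc.T@tc
def ray(c,px,z):
    K,R,t=c;o=-R.T@t;px=np.atleast_2d(px).astype(float)
    d=(R.T@np.linalg.inv(K)@np.c_[px,np.ones(len(px))].T).T
    s=(z-o[2])/d[:,2];return o+d*s[:,None]
def proj(c,X):
    K,R,t=c;q=(K@(R@np.atleast_2d(X).T+t[:,None])).T;return q[:,:2]/q[:,2:]
E
python3 - <<'E'
import cv2
a=cv2.imread('pics/scene0.png');b=cv2.imread('pics/side0.png')
cv2.imwrite('pics/z1.png',cv2.resize(a[220:360,150:350],None,fx=4,fy=4,interpolation=2))
cv2.imwrite('pics/z2.png',cv2.resize(b[195:320,230:410],None,fx=4.4,fy=4.4,interpolation=2))
cv2.imwrite('pics/z3.png',cv2.resize(a[30:190,180:380],None,fx=3.7,fy=3.7,interpolation=2))
E
```

```text
(no output)
```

View pics/z1.png

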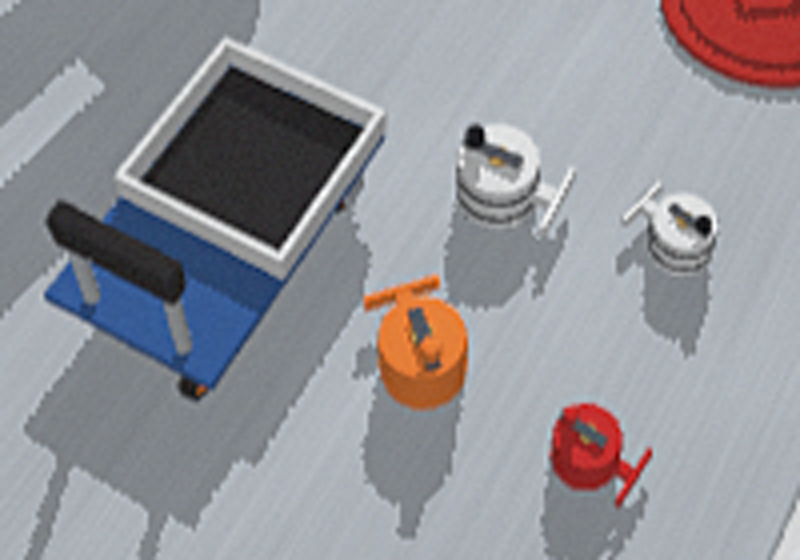

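View pics/z2.png

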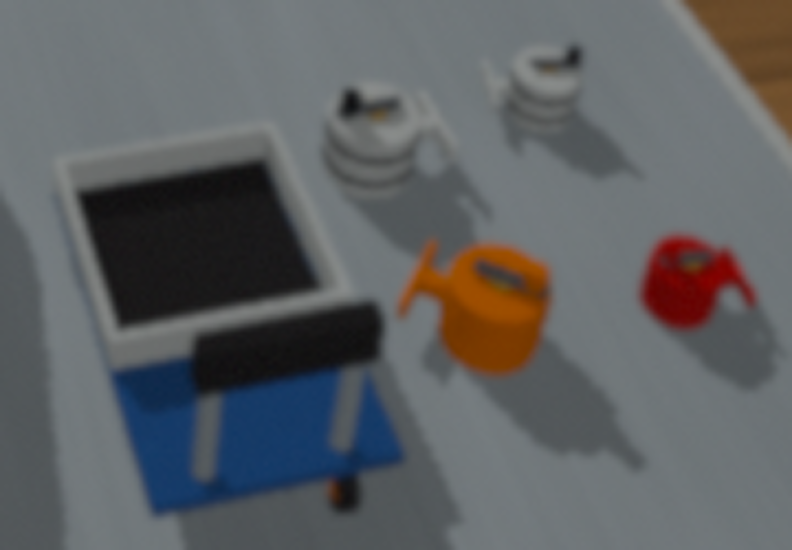

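View pics/z3.png

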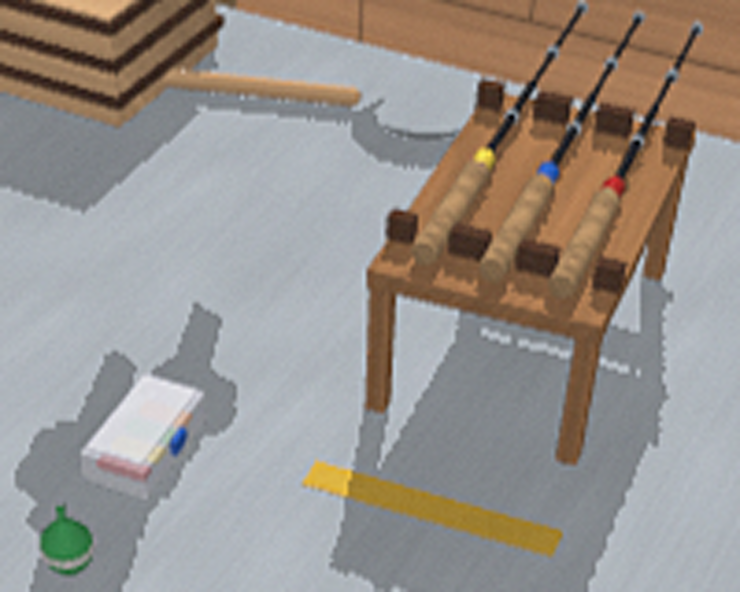

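Run:
```python
from h import *
np.set_printoptions(precision=1,suppress=True)
S=cam("scene");D=cam("side")
f=lambda p,k,o:(np.array(p)+.5)/k-.5+np.array(o)
a=f([(228,40),(385,112),(283,275),(118,178)],4,(150,220))
b=f([(268,122),(58,163),(112,368),(350,290)],4.4,(230,195))  # side; order FR,FL,RL,RR?
A=ray(S,a,66);print("lip scene FL FR RR RL",A[:,:2]);
B=ray(D,b,66);print("lip side FR FL RL RR",B[:,:2])
for P,o in((A,[0,1,2,3]),(B,[1,0,3,2])):
    FL,FR,RR,RL=[P[i,:2] for i in o]
    v=(FL+FR-RL-RR);print("centre",P[:,:2].mean(0),"yaw",np.degrees(np.arctan2(v[1],v[0])),np.degrees(np.arctan2(*( (FL-FR)[::-1])))-90, np.linalg.norm(v)/2,np.linalg.norm(FL-FR))
# handle
print("deck rear corners z46", ray(S,f([(47,295),(210,388)],4,(150,220)),44)[:,:2], ray(D,f([(155,513),(403,462)],4.4,(230,195)),44)[:,:2])
print("handle top ends",ray(S,f([(60,203),(183,268)],4,(150,220)),131)[:,:2],ray(D,f([(196,340),(378,305)],4.4,(230,195)),131)[:,:2])
print("reel top",ray(S,f([(506,155)],4,(150,220)),40)[:,:2],ray(D,f([(372,118)],4.4,(230,195)),40)[:,:2])
print("foot ends z20-26",ray(S,f([(574,172),(546,230)],4,(150,220)),26)[:,:2],ray(D,f([(424,97),(452,155)],4.4,(230,195)),26)[:,:2])
print("small",ray(S,f([(682,218)],4,(150,220)),30)[:,:2],"orange",ray(S,f([(424,340)],4,(150,220)),40)[:,:2])
g=lambda p:f(p,3.7,(180,30))
# yellow line
im=cv2.imread('pics/scene0.png');h=cv2.cvtColor(im,cv2.COLOR_BGR2HSV)
for n in("scene","side"):
    im=cv2.imread(f'pics/{n}0.png');h=cv2.cvtColor(im,cv2.COLOR_BGR2HSV)
    m=cv2.inRange(h,(18,150,60),(30,255,255));k,l,s,c=cv2.connectedComponentsWithStats(m)
    i=1+np.argmax(s[1:,4]);ys,xs=np.nonzero(l==i)
    P=ray(cam(n),np.c_[xs,ys],0)[:,:2].astype(np.float32);r=cv2.minAreaRect(P);print("line",n,s[i],r,P.mean(0))
    bx=cv2.boxPoints(r);print(bx)
print("post feet fr edge",ray(S,g([(369,405),(388,412),(557,455),(580,463)]),0)[:,:2])
print("board front corners top z~137",ray(S,g([(368,270),(605,332),(693,150)]),140)[:,:2])
print("bobber",ray(S,g([(66,572)]),3)[:,:2],"case",ray(S,g([(83,458),(145,378),(203,397),(147,470)]),35)[:,:2])
for n in("scene","side"):
    im=cv2.imread(f'pics/{n}0.png');h=cv2.cvtColor(im,cv2.COLOR_BGR2HSV)
    m=cv2.inRange(h,(0,150,60),(6,255,255))|cv2.inRange(h,(174,150,60),(180,255,255));k,l,s,c=cv2.connectedComponentsWithStats(m)
    i=1+np.argmax(s[1:,4]);print("lid",n,s[i],ray(cam(n),c[i],8))
```

```text
lip scene FL FR RR RL [[ 507.3 -155.5]
 [ 614.7 -154. ]
 [ 621.2 -269.6]
 [ 508.7 -264.4]]
lip side FR FL RL RR [[ 612.  -154.3]
 [ 506.  -158.7]
 [ 502.9 -279.1]
 [ 615.  -262. ]]
centre [ 563.  -210.9] yaw 91.99309827990564 -269.2332146341562 112.31991772720225 107.47729926473086
centre [ 559.  -213.6] yaw 89.98035738192577 -267.62012376167115 114.06303588890233 106.05812217558044
deck rear corners z46 [[ 508.7 -332.9]
 [ 615.9 -333.4]] [[ 507.3 -335.8]
 [ 613.7 -336.1]]
handle top ends [[ 526.3 -318.6]
 [ 601.2 -318. ]] [[ 524.  -321. ]
 [ 597.4 -320.6]]
reel top [[ 681.  -130.4]] [[ 675.2 -138.7]]
foot ends z20-26 [[ 717.  -113. ]
 [ 720.3 -155.4]] [[ 714.8 -116.8]
 [ 712.6 -160.1]]
small [[ 784.7 -112.8]] orange [[ 697.6 -254. ]]
line scene [262 155  70  25 452] ((569.5220947265625, 205.03807067871094), (208.86798095703125, 27.057960510253906), 6.347410678863525) [572.2 205.3]
[[464.2 206.9]
 [467.2 180. ]
 [674.8 203.1]
 [671.8 230. ]]
line side [204 149  68  17 351] ((570.7664794921875, 203.2423858642578), (205.69204711914062, 25.948762893676758), 6.125864505767822) [568.  202.8]
[[467.1 205.2]
 [469.9 179.4]
 [674.4 201.3]
 [671.6 227.1]]
post feet fr edge [[469.  292. ]
 [487.4 291.7]
 [633.9 311.1]
 [654.2 311.2]]
board front corners top z~137 [[466.7 285.3]
 [657.6 301.3]
 [628.8 575. ]]
bobber [[359.7   1.4]] case [[320.   87. ]
 [307.9 194.2]
 [363.4 196.8]
 [372.  100. ]]
lid scene [ 315  199   54   42 1687] [[764.3  75.2   8. ]]
lid side [ 291  158   48   30 1071] [[758.5  70.    8. ]]
```

```bash
cat >> h.py <<'E'
def rel(x,y,z,yaw=None):
    s=env.state();R=Ro.from_euler("xyz",s["ee_rot"],degrees=True).as_matrix()
    d=R.T@(np.array([x,y,z])-s["ee_pos"])/500
    dy=0
    if yaw is not None:
        dy=-((yaw-s["ee_rot"][2]+180)%360-180)/45
    print("row",np.round(d,4),"turn",round(dy,4),"| at",np.round(s["ee_pos"],1),np.round(s["ee_rot"],2),"t",round(s["time_s"],2),"F",np.round(s["force"],1),"w",round(s["gripper_width"],1),"q6",round(s["qpos"][5],1))
E
python3 -c "
from h import *
rel(430,220,230,180)"
```

```text
row [-0.6951 -0.4784 -0.0327] turn -0.3754 | at [166.9 549.8 213.3] [-179.93   -0.    163.11] t 0.15 F [-0.2 -0.1  0.1] w 90.9 q6 -1.1
```

Request:
arm_command --pt "0 -0.7 -0.48 -0.033 -0.375" --pt "0 -0.7 -0.48 -0.033 -0.375" --pt "0 -0.7 -0.48 -0.033 -0.375" --pt "0 -0.7 -0.48 -0.033 -0.375" --pt "0 -0.7 -0.48 -0.033 -0.375" --pt "0 -0.7 -0.48 -0.033 -0.375" --pt "0 -0.7 -0.48 -0.033 -0.375" --pt "0 -0.7 -0.48 -0.033 -0.375"

```text
time_s: 0.82
ee_pos: [373.8, 290.5, 226.6]
ee_rot: [-179.9, -0.0, -180.0]
force: [0.4, -0.1, -0.4]
gripper_width: 91.2
```

```bash
python3 -c "
from h import *
rel(678,-134,150,180)"
```

```text
row [-0.6084 -0.8489  0.1539] turn 0.0001 | at [373.8 290.5 226.6] [-1.7993e+02 -3.0000e-02 -1.8000e+02] t 0.82 F [ 0.4 -0.1 -0.4] w 91.2 q6 -53.5
```

Request:
arm_command --pt "0 -0.608 -0.849 0.15 0" --pt "0 -0.608 -0.849 0.15 0" --pt "0 -0.608 -0.849 0.15 0" --pt "0 -0.608 -0.849 0.15 0" --pt "0 -0.608 -0.849 0.15 0" --pt "0 -0.608 -0.849 0.15 0" --pt "0 -0.608 -0.849 0.15 0" --pt "0 -0.608 -0.849 0.15 0"

```text
time_s: 1.48
ee_pos: [565.7, 21.9, 179.1]
ee_rot: [-179.9, -0.0, 180.0]
force: [0.3, 0.2, 0.1]
gripper_width: 91.4
```

```bash
python3 -c "
from h import *
rel(678,-134,150,180)"
```

```text
row [-0.2248 -0.3117  0.0583] turn -0.0005 | at [565.7  21.9 179.1] [-1.7994e+02 -5.0000e-02  1.7998e+02] t 1.48 F [0.3 0.2 0.1] w 91.4 q6 -88.9
```

Request:
arm_command --pt "0 -0.225 -0.312 0.058 0" --pt "0 -0.225 -0.312 0.058 0" --pt "0 -0.225 -0.312 0.058 0" --pt "0 -0.225 -0.312 0.058 0" --pt "0 -0.225 -0.312 0.058 0" --pt "0 -0.225 -0.312 0.058 0" --pt "0 -0.225 -0.312 0.058 0" --pt "0 -0.225 -0.312 0.058 0"

```text
time_s: 2.15
ee_pos: [677.4, -133.6, 149.6]
ee_rot: [-180.0, -0.1, 180.0]
force: [-0.1, 0.0, 0.5]
gripper_width: 90.9
```

Run:
```python
from h import *
rel(678,-134,150,180)
s=env.state();f=env.grab_frame("wrist");cv2.imwrite("pics/w1.png",f[:,:,::-1]);np.savez("w1.npz",pos=s["ee_pos"],rot=s["ee_rot"])
```

```text
row [-0.0012 -0.0007 -0.0008] turn -0.0008 | at [ 677.4 -133.6  149.6] [-1.7999e+02 -1.4000e-01  1.7996e+02] t 2.15 F [-0.1  0.   0.5] w 90.9 q6 -102.0
```

View pics/w1.png

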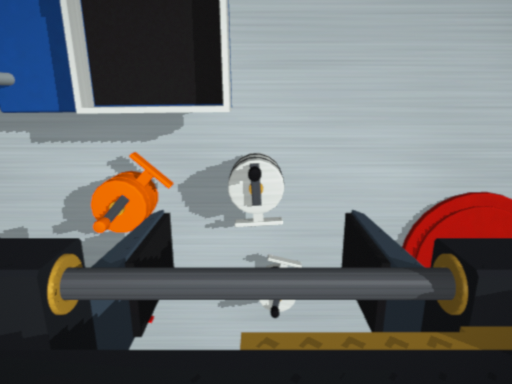

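Run:
```python
from h import *
np.set_printoptions(precision=1,suppress=True)
d=np.load("w1.npz");c=cam("wrist",(d["pos"],d["rot"]))
im=cv2.imread("pics/w1.png");h=cv2.cvtColor(im,cv2.COLOR_BGR2HSV)
cv2.imwrite("pics/w1z.png",cv2.resize(im[140:240,200:320],None,fx=6,fy=6,interpolation=2))
print("drum",ray(c,(256.5,186),40),"foot ends",ray(c,[(236,224.5),(283,221)],26))
print("lip corner FL.. right edge",ray(c,[(229,20),(229,109),(77,111)],66))
```

```text
drum [[ 675.8 -135.3   40. ]] foot ends [[ 715.7 -154.    26. ]
 [ 712.3 -111.3   26. ]]
lip corner FL.. right edge [[ 553.4 -153.5   66. ]
 [ 611.7 -154.8   66. ]
 [ 613.  -264.    66. ]]
```

View pics/w1z.png

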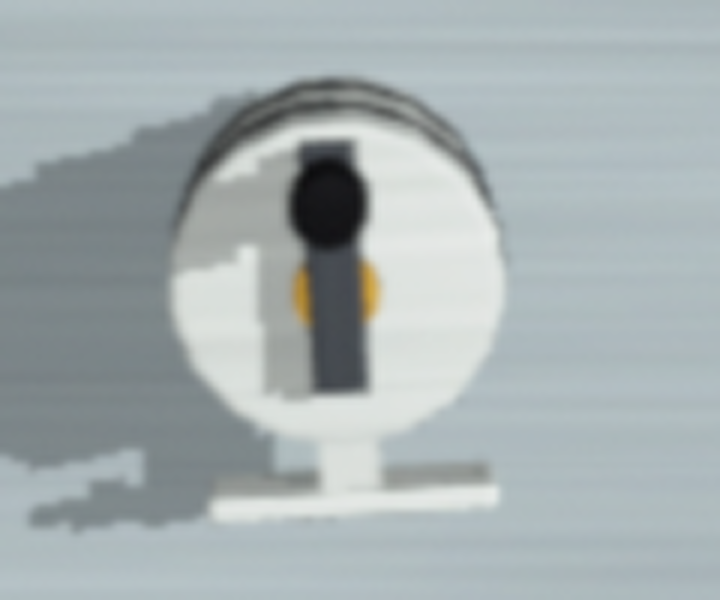

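Request:
arm_command --pt "0 0.003 -0.003 0.08 -0.09" --pt "0 0.003 -0.003 0.16 -0.09" --pt "0 0.003 -0.003 0.22 -0.09" --pt "0 0.003 -0.003 0.25 -0.09" --pt "0 0.003 -0.003 0.259 -0.09" --pt "0 0.003 -0.003 0.259 -0.09"

```text
time_s: 2.7
ee_pos: [674.7, -133.3, 20.1]
ee_rot: [180.0, -0.2, -175.9]
force: [0.2, 0.6, -0.1]
gripper_width: 90.9
```

Request:
arm_command --pt "1 0 0 0 0" --pt "1 0 0 0 0" --pt "1 0 0 0 0" --pt "1 0 0 0 0" --pt "1 0 0 0 0" --pt "1 0 0 0 0" --pt "1 0 0 0 0" --pt "1 0 0 0 0" --squeeze 15

```text
time_s: 3.37
ee_pos: [675.0, -133.7, 20.5]
ee_rot: [-180.0, -0.2, -175.8]
force: [0.1, -1.3, 1.3]
gripper_width: 47.7
```

Run:
```python
from h import *
rel(676,-135,130,184)
```

```text
row [-0.0011 -0.0028 -0.2191] turn 0.0035 | at [ 675.  -133.7   20.5] [-179.98   -0.18 -175.84] t 3.37 F [ 0.1 -1.3  1.3] w 47.7 q6 -106.2
```

Request:
arm_command --pt "1 0 0 -0.06 0" --pt "1 0 0 -0.14 0" --pt "1 0 0 -0.21 0" --pt "1 0 0 -0.21 0" --pt "1 0 0 -0.21 0"

```text
time_s: 3.78
ee_pos: [676.5, -133.9, 127.8]
ee_rot: [-179.9, 0.1, -175.9]
force: [-0.9, 0.4, -2.3]
gripper_width: 48.0
```

Run:
```python
from h import *
rel(558.5,-209,125,180)
```

```text
row [ 0.2463 -0.1328  0.0055] turn 0.0922 | at [ 676.5 -133.9  127.8] [-1.7992e+02  8.0000e-02 -1.7585e+02] t 3.78 F [-0.9  0.4 -2.3] w 48.0 q6 -106.2
```

Request:
arm_command --pt "1 0.05 -0.027 0 0.09" --pt "1 0.12 -0.065 0 0.09" --pt "1 0.19 -0.1 0 0.09" --pt "1 0.235 -0.127 0 0.09" --pt "1 0.246 -0.133 0 0.09" --pt "1 0.246 -0.133 0 0.09" --pt "1 0.246 -0.133 0 0.09"

```text
time_s: 4.37
ee_pos: [558.5, -208.8, 126.5]
ee_rot: [-180.0, 0.0, -179.9]
force: [0.1, 1.3, -1.8]
gripper_width: 47.5
```

Run:
```python
from h import *
rel(558.5,-209,68,180)
for n in("wrist","scene"):
    f=env.grab_frame(n);cv2.imwrite(f"pics/{n}2.png",f[:,:,::-1])
```

```text
row [-1.00e-04 -5.00e-04  1.17e-01] turn 0.0011 | at [ 558.5 -208.8  126.5] [-1.8000e+02  1.0000e-02 -1.7995e+02] t 4.37 F [ 0.1  1.3 -1.8] w 47.5 q6 -111.7
```

View pics/wrist2.png

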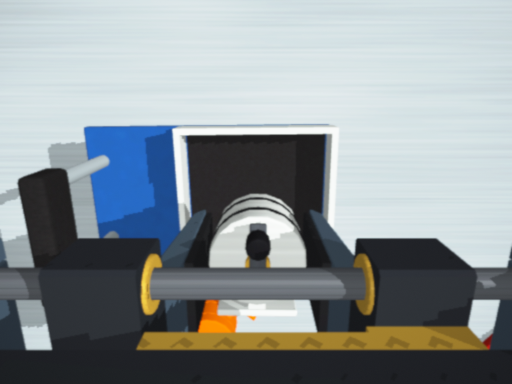

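View pics/scene2.png

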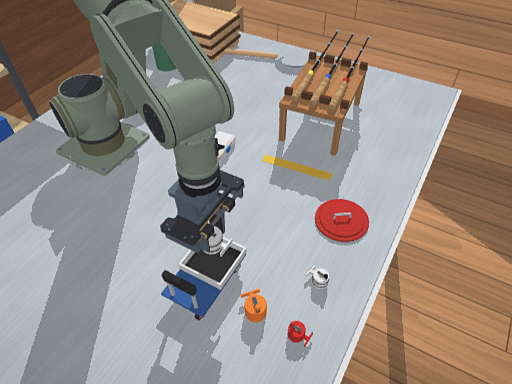

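Run:
```python
from h import *
np.set_printoptions(precision=1,suppress=True)
s=env.state();c=cam("wrist",(s["ee_pos"],s["ee_rot"]))
print(ray(c,[(176,128.5),(338,125.5),(175,180),(337,180)],66)[:,:2],ray(c,[(86,127.5)],46)[:,:2])
```

```text
[[ 505.8 -263.3]
 [ 503.6 -156.1]
 [ 541.  -266.1]
 [ 540.7 -154.4]] [[ 507.2 -332.6]]
```

Request:
arm_command --pt "1 0 0 0.03 0" --pt "1 0 0 0.07 0" --pt "1 0 0 0.1 0" --pt "1 0 0 0.112 0" --pt "1 0 0 0.116 0" --pt "1 0 0 0.118 0" --pt "1 0 0 0.119 0" --pt "1 0 0 0.119 0"

```text
time_s: 5.13
ee_pos: [560.4, -208.5, 68.3]
ee_rot: [-179.9, 0.2, -179.8]
force: [0.7, -0.4, -0.9]
gripper_width: 47.5
```

Request:
arm_command --pt "1 0 0 0.002 0" --pt "1 0 0 0.004 0" --pt "1 0 0 0.005 0" --pt "1 0 0 0.005 0"

```text
time_s: 5.47
ee_pos: [560.8, -208.7, 66.3]
ee_rot: [-179.9, 0.2, -179.9]
force: [-0.3, -0.3, 0.0]
gripper_width: 47.6
```

Request:
arm_command --pt "1 0 0 0.002 0" --pt "1 0 0 0.004 0" --pt "1 0 0 0.004 0"

```text
time_s: 5.72
ee_pos: [561.1, -208.9, 66.1]
ee_rot: [-179.9, 0.3, -179.8]
force: [-1.9, 1.1, 9.3]
gripper_width: 47.8
```

Request:
arm_command --pt "0.36 0 0 0 0" --pt "0.36 0 0 0 0" --pt "0.36 0 0 0 0" --pt "0.36 0 0 -0.01 0" --pt "0.36 0 0 -0.04 0" --pt "0.36 0 0 -0.1 0" --pt "0.36 0 0 -0.2 0" --pt "0.36 0 0 -0.26 0"

```text
time_s: 6.38
ee_pos: [559.9, -208.4, 197.3]
ee_rot: [-179.9, 0.2, -179.8]
force: [0.9, -0.7, 1.0]
gripper_width: 57.6
```

Run:
```python
from h import *
rel(560,-322,185,181)
s=env.state()
f=env.grab_frame("wrist");cv2.imwrite(f"pics/wrist3.png",f[:,:,::-1])
np.savez("w3.npz",pos=s["ee_pos"],rot=s["ee_rot"])
```

```text
row [ 0.0006 -0.2271  0.025 ] turn -0.0186 | at [ 559.9 -208.4  197.3] [-179.9     0.22 -179.84] t 6.38 F [ 0.9 -0.7  1. ] w 57.6 q6 -111.7
```

View pics/wrist3.png

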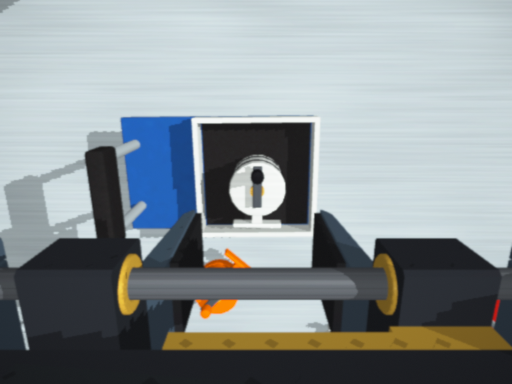

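Run:
```python
from h import *
np.set_printoptions(precision=1,suppress=True)
im=cv2.imread("pics/wrist3.png");cv2.imwrite("pics/w3z.png",cv2.resize(im[100:250,60:340],None,fx=2.8,fy=2.8,interpolation=2))
d=np.load("w3.npz");c=cam("wrist",(d["pos"],d["rot"]))
print("rear top edge",ray(c,[(87,151),(96,236)],131)[:,:2])
print("lip FL FR RL",ray(c,[(319,116.5),(318,235),(194,118)],66)[:,:2],"deck rear",ray(c,[(122.5,117.5),(131,228)],46)[:,:2])
print("drum top",ray(c,(257.5,188.5),86)[:,:2])
```

```text
rear top edge [[ 522.5 -327. ]
 [ 585.9 -328.7]]
lip FL FR RL [[ 503.2 -157. ]
 [ 612.5 -152.3]
 [ 504.7 -263.9]] deck rear [[ 505.9 -332.9]
 [ 614.3 -335.6]]
drum top [[ 561.6 -209.4]]
```

View pics/w3z.png

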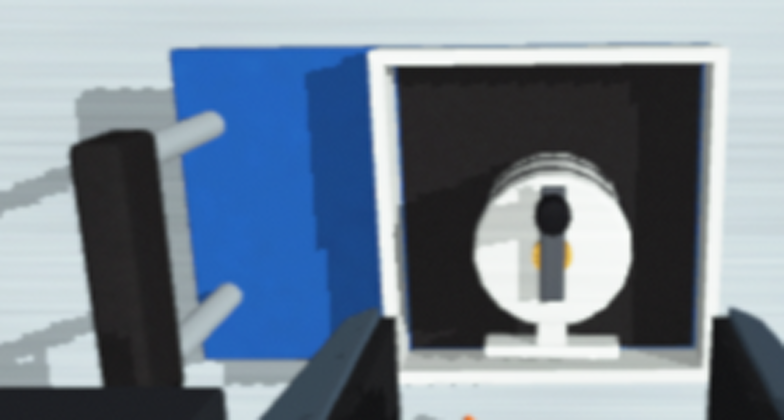

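Request:
arm_command --pt "0.36 0 -0.06 0 -0.004" --pt "0.36 0 -0.14 0.01 -0.004" --pt "0.36 0 -0.2 0.02 -0.004" --pt "0.36 0 -0.225 0.03 -0.004" --pt "0.36 0 -0.225 0.08 -0.004" --pt "0.36 0 -0.225 0.14 -0.004" --pt "0.36 0 -0.225 0.18 -0.004" --pt "0.36 0 -0.225 0.187 -0.004"

```text
time_s: 7.1
ee_pos: [563.7, -321.5, 109.1]
ee_rot: [-179.8, 0.7, -179.7]
force: [-0.5, 1.2, -0.3]
gripper_width: 58.1
```

Request:
arm_command --pt "0.36 0 0 0 0" --pt "0.36 0 0 0 0"

```text
time_s: 7.27
ee_pos: [563.7, -321.0, 109.0]
ee_rot: [-179.9, 0.6, -179.7]
force: [-0.3, 0.2, 0.1]
gripper_width: 58.4
```

Run:
```python
from h import *
rel(560.5,-321,104,180)
for n in("wrist","side"):
    f=env.grab_frame(n);cv2.imwrite(f"pics/{n}4.png",f[:,:,::-1])
```

```text
row [0.0065 0.0001 0.0098] turn 0.0077 | at [ 563.7 -321.   109. ] [-179.88    0.61 -179.66] t 7.27 F [-0.3  0.2  0.1] w 58.4 q6 -121.2
```

View pics/wrist4.png

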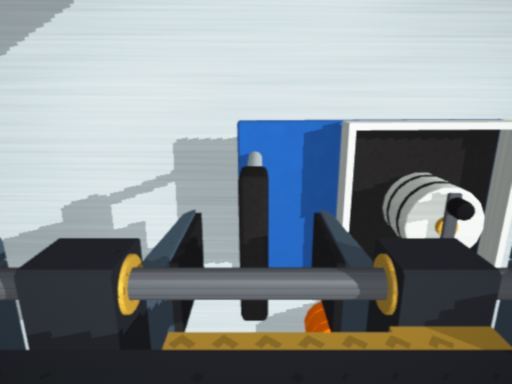

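View pics/side4.png

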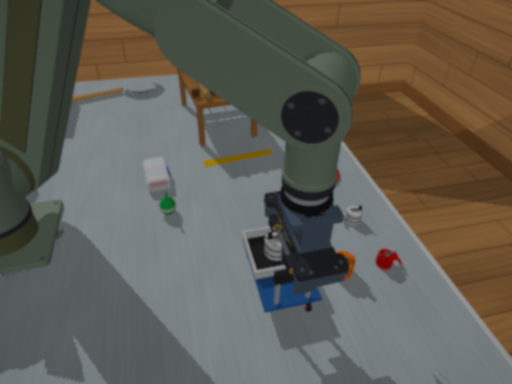

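Request:
arm_command --pt "0.36 0.005 0 0.01 0" --pt "0.36 0.005 0 0.01 0" --pt "0.36 0.005 0 0.01 0" --pt "0.9 0.005 0 0.01 0" --pt "1 0.005 0 0.01 0" --pt "1 0.005 0 0.01 0" --pt "1 0.005 0 0.01 0" --pt "1 0.005 0 0.01 0" --squeeze 20

```text
time_s: 8.03
ee_pos: [562.2, -321.8, 105.5]
ee_rot: [-179.8, 0.8, -179.7]
force: [0.4, 0.3, -0.0]
gripper_width: 27.7
```

Run:
```python
from h import *
rel(560.5,-321,104,180)
f=env.grab_frame("wrist");cv2.imwrite(f"pics/wrist5.png",f[:,:,::-1])
```

```text
row [0.0034 0.0015 0.0029] turn 0.0076 | at [ 562.2 -321.8  105.5] [-179.77    0.78 -179.66] t 8.03 F [ 0.4  0.3 -0. ] w 27.7 q6 -121.4
```

View pics/wrist5.png

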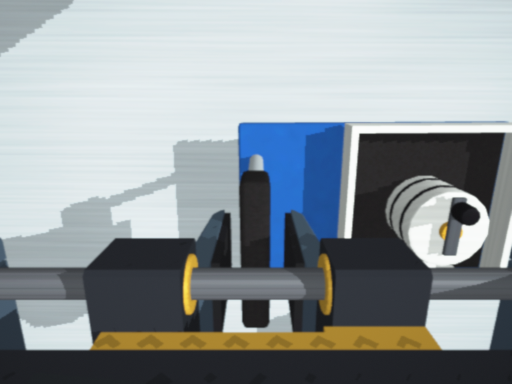

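Request:
arm_command --pt "1 0 0 0 0" --pt "1 0 0 0 0" --pt "1 0 0 0 0" --pt "1 0 0 0 0" --pt "1 0 0 0 0"

```text
time_s: 8.5
ee_pos: [561.9, -321.7, 105.5]
ee_rot: [-179.8, 0.8, -179.6]
force: [-1.1, -1.0, 1.4]
gripper_width: 13.9
```

Run:
```python
from h import *
rel(562,-240,105.5,180)
```

```text
row [-0.0012  0.1635 -0.0007] turn 0.0078 | at [ 561.9 -321.7  105.5] [-179.77    0.75 -179.65] t 8.5 F [-1.1 -1.   1.4] w 13.9 q6 -121.4
```

Request:
arm_command --pt "1 0 0.008 0 0" --pt "1 0 0.024 0 0" --pt "1 0 0.045 0 0" --pt "1 0 0.068 0 0" --pt "1 0 0.092 0 0" --pt "1 0 0.116 0 0" --pt "1 0 0.14 0 0" --pt "1 0 0.16 0 0"

```text
time_s: 9.17
ee_pos: [561.4, -239.9, 105.4]
ee_rot: [-179.8, 0.8, -179.6]
force: [-1.1, -1.2, 4.3]
gripper_width: 14.0
```

Request:
arm_command --pt "1 0 0.02 0 0" --pt "1 0 0.036 0 0" --pt "1 0 0.044 0 0" --pt "1 0 0.044 0 0"

```text
time_s: 9.5
ee_pos: [561.3, -216.3, 105.4]
ee_rot: [-179.9, 0.7, -179.6]
force: [-1.7, 0.4, 2.3]
gripper_width: 14.0
```

Run:
```python
from h import *
rel(562,-240,105.5,180)
for n in("wrist","side","scene"):
    f=env.grab_frame(n);cv2.imwrite(f"pics/{n}6.png",f[:,:,::-1])
s=cv2.imread("pics/side6.png");cv2.imwrite("pics/s6z.png",cv2.resize(s[180:320,200:350],None,fx=4,fy=4,interpolation=2))
```

```text
row [-0.0011 -0.0474 -0.0001] turn 0.01 | at [ 561.3 -216.3  105.4] [-179.86    0.74 -179.55] t 9.5 F [-1.7  0.4  2.3] w 14.0 q6 -112.8
```

View pics/wrist6.png

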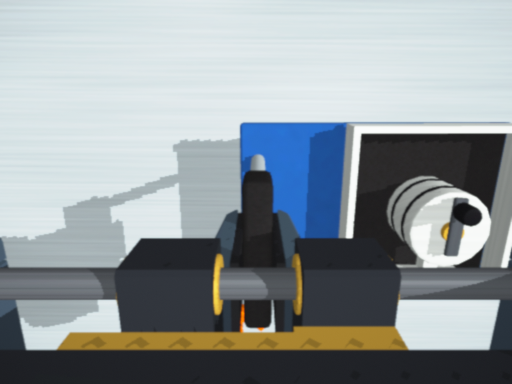

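View pics/s6z.png

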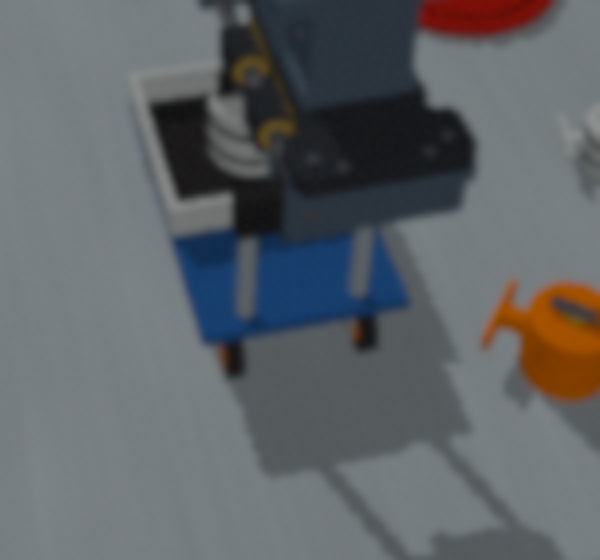

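View pics/scene6.png

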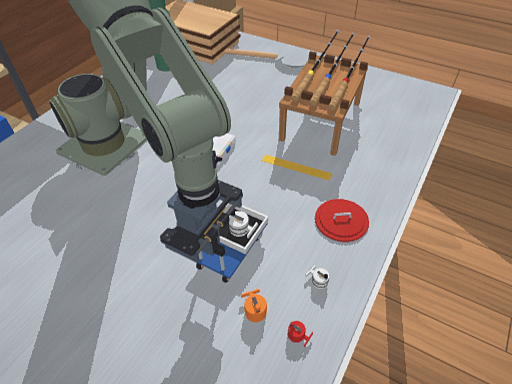

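```bash
cat > plan.py <<'E'
from h import *
np.set_printoptions(precision=1,suppress=True)
s=env.state();c=cam("wrist",(s["ee_pos"],s["ee_rot"]))
yaw=(s["ee_rot"][2]%360)-90
print("tcp",s["ee_pos"],"yaw",yaw)
E
python3 - <<'E'
from plan import *
e=ray(c,[(241,123.5),(300,123.5)],46)[:,:2];l=ray(c,[(352,124.5),(508,123.5)],66)[:,:2];print(e,l)
# side view deck rear corners + scene
D=cam("side");f=lambda p:(np.array(p)+.5)/4-.5+np.array([200,180])
print(ray(D,f([(206,340),(408,302)]),42)[:,:2])
a=np.array(s["ee_pos"][:2]);C0=np.array([560.0,-216.3]) 
from scipy.optimize import brentq
line=np.array([570,204.5]);th1=np.radians(96.2)
Ff=line+150*np.array([np.cos(th1),np.sin(th1)])
F0=np.array([561.0,-216.3])+138*np.array([np.cos(np.radians(90.3)),np.sin(np.radians(90.3))])
print("F0",F0,"Ff",Ff)
def path(tm,ds=0.5):
    # yaw knots vs s
    kn=[0,100,260,400]; L=480
    S=np.arange(0,Ff[1]-F0[1]+12,ds)
    from scipy.interpolate import PchipInterpolator
    th=PchipInterpolator([0,20,120,320,440],[90.3,90.3,tm,96.2,96.2])(np.minimum(S,440))
    t=np.radians(th);P=F0+np.c_[np.cumsum(np.cos(t)),np.cumsum(np.sin(t))]*ds
    return S,th,P
def err(tm):
    S,th,P=path(tm);i=np.argmin(np.abs(P[:,1]-Ff[1]));return P[i,0]-Ff[0]
tm=brentq(err,75,96);print("tm",tm)
S,th,P=path(tm);t=np.radians(th);H=P-138*np.c_[np.cos(t),np.sin(t)];N=P+30*np.c_[np.cos(t),np.sin(t)]
i=np.argmin(np.abs(P[:,1]-Ff[1]))
u=np.array([np.cos(th1),np.sin(th1)]);R0=line+88*u
for k in list(range(0,i,48))+[i]:
    q=(N[k]-R0);print(S[k],"handle",H[k],"yaw",round(th[k],2),"nose rack",q@u,q@np.array([-u[1],u[0]]))
E
```

```text
tcp [ 561.3 -217.9  105.4] yaw 90.39953798335313
[[ 504.8 -230. ]
 [ 504.6 -191.5]] [[ 503.  -162.8]
 [ 501.8  -70.2]]
[[ 507.8 -228. ]
 [ 614.2 -227.2]]
F0 [560.3 -78.3] Ff [553.8 353.6]
tm 83.52517255295705
0.0 handle [ 561.  -215.8] yaw 90.3 nose rack -337.7593067539523 37.072945108194105
24.0 handle [ 560.8 -191.8] yaw 90.27 nose rack -313.8882384481051 34.58855884455302
48.0 handle [ 557.9 -167.8] yaw 89.0 nose rack -290.1160838157931 31.237236277561223
72.0 handle [ 553.2 -143.6] yaw 86.71 nose rack -266.5451103901263 26.572619237827077
96.0 handle [ 549.8 -119.3] yaw 84.51 nose rack -243.17321926849363 20.997162687636845
120.0 handle [550.  -95.2] yaw 83.53 nose rack -219.83680882402587 15.364180041010984
144.0 handle [553.9 -71.4] yaw 84.03 nose rack -196.3488637741435 10.428060067708698
168.0 handle [559.3 -47.8] yaw 85.36 nose rack -172.695692496883 6.309309555279242
192.0 handle [565.4 -24.2] yaw 87.27 nose rack -148.88286948023773 3.166496394376613
216.0 handle [571.4  -0.3] yaw 89.48 nose rack -124.94960814952273 1.0506817272224287
240.0 handle [576.6  23.7] yaw 91.74 nose rack -100.94897413426887 -0.09843691489015793
264.0 handle [580.3  47.9] yaw 93.78 nose rack -76.92825077092533 -0.4541207363756578
288.0 handle [582.1  72.1] yaw 95.33 nose rack -52.91470668272446 -0.30191685813227886
312.0 handle [581.6  96.2] yaw 96.14 nose rack -28.912005225593912 -0.03804490865432311
336.0 handle [579.2 120.1] yaw 96.2 nose rack -4.911989937234493 -0.009560952429707616
360.0 handle [576.6 143.9] yaw 96.2 nose rack 19.088010062764855 -0.009560952429636125
384.0 handle [574.  167.8] yaw 96.2 nose rack 43.088010062764205 -0.009560952429564853
408.0 handle [571.4 191.7] yaw 96.2 nose rack 67.08801006276356 -0.009560952429493582
432.0 handle [568.8 215.5] yaw 96.2 nose rack 91.0880100627629 -0.009560952429422311
433.0 handle [568.7 216.5] yaw 96.2 nose rack 92.08801006276288 -0.009560952429386071
```

```bash
cat > rows.py <<'E'
from h import *
import sys
from scipy.interpolate import PchipInterpolator
np.set_printoptions(precision=3,suppress=True)
line=np.array([570,204.5]);th1=np.radians(96.2)
F0=np.array([561.0,-216.3])+138*np.array([np.cos(np.radians(90.3)),np.sin(np.radians(90.3))])
S=np.arange(0,450,.5)
th=PchipInterpolator([0,20,120,320,440],[90.3,90.3,83.525,96.2,96.2])(np.minimum(S,440))
t=np.radians(th);P=F0+np.c_[np.cumsum(np.cos(t)),np.cumsum(np.sin(t))]*.5
H=P-138*np.c_[np.cos(t),np.sin(t)]
s=env.state();R=Ro.from_euler("xyz",s["ee_rot"],degrees=True).as_matrix();yw=s["ee_rot"][2]%360
k=np.argmin(abs(H[:,1]-s["ee_pos"][1]))
print("t",round(s["time_s"],2),"at",s["ee_pos"],s["ee_rot"],"F",s["force"],"S now",S[k],"dev x",s["ee_pos"][0]-H[k,0],"dyaw",yw-90-th[k])
for a in sys.argv[1:]:
    i=int(float(a)*2);d=R.T@(np.r_[H[i],105.4]-s["ee_pos"])/500
    print(a,d,"turn",round(-(th[i]+90-yw)/45,3))
E
python3 rows.py 10 22 34 46 58 70 82 94
```

```text
t 9.65 at [ 561.301 -217.868  105.403] [-179.801    0.754 -179.6  ] F [-2.498  0.175  3.784] S now 0.0 dev x 0.3039021745498758 dyaw 0.09953798335313024
10 [ 0.001  0.024 -0.   ] turn 0.002
22 [ 0.001  0.048 -0.   ] turn 0.002
34 [ 0.002  0.072 -0.   ] turn 0.01
46 [ 0.006  0.096 -0.   ] turn 0.027
58 [ 0.01   0.12  -0.001] turn 0.051
70 [ 0.014  0.145 -0.001] turn 0.077
82 [ 0.018  0.169 -0.001] turn 0.104
94 [ 0.021  0.193 -0.001] turn 0.128
```

Request:
arm_command --pt "1 0.001 0.024 0 0.002" --pt "1 0.001 0.048 0 0.002" --pt "1 0.002 0.072 0 0.01" --pt "1 0.006 0.096 0 0.027" --pt "1 0.01 0.12 0 0.051" --pt "1 0.014 0.145 0 0.077" --pt "1 0.018 0.169 0 0.104" --pt "1 0.021 0.193 0 0.128"

```text
time_s: 10.32
ee_pos: [549.9, -120.9, 105.4]
ee_rot: [-179.8, 0.8, 174.6]
force: [-1.5, -2.1, 6.6]
gripper_width: 14.0
```

```bash
python3 rows.py 106 118 130 142 154 166 178 190
```

```text
t 10.32 at [ 549.939 -120.89   105.363] [-179.835    0.788  174.611] F [-1.487 -2.095  6.579] S now 94.5 dev x 0.002851140473126179 dyaw -0.010969028056578622
106 [ 0.003  0.023 -0.   ] turn 0.016
118 [ 0.005  0.047 -0.   ] turn 0.024
130 [ 0.004  0.071 -0.   ] turn 0.022
142 [ 0.002  0.095 -0.   ] turn 0.015
154 [-0.001  0.119 -0.   ] turn 0.002
166 [-0.004  0.143 -0.   ] turn -0.014
178 [-0.008  0.167 -0.   ] turn -0.033
190 [-0.012  0.191 -0.   ] turn -0.055
```

Tracking is very good. Continuing.

Request:
arm_command --pt "1 0.003 0.023 0 0.016" --pt "1 0.005 0.047 0 0.024" --pt "1 0.004 0.071 0 0.022" --pt "1 0.002 0.095 0 0.015" --pt "1 -0.001 0.119 0 0.002" --pt "1 -0.004 0.143 0 -0.014" --pt "1 -0.008 0.167 0 -0.033" --pt "1 -0.012 0.191 0 -0.055"

```text
time_s: 10.98
ee_pos: [565.1, -25.3, 105.4]
ee_rot: [-179.8, 0.8, 177.2]
force: [-1.3, -1.3, 6.0]
gripper_width: 14.3
```

```bash
python3 rows.py 202 214 226 238 250 262 274 286
```

```text
t 10.98 at [565.138 -25.29  105.387] [-179.794    0.777  177.174] F [-1.277 -1.292  6.024] S now 191.0 dev x -0.030545831524818823 dyaw -0.009139695256649816
202 [-0.005  0.022 -0.   ] turn -0.022
214 [-0.009  0.046 -0.   ] turn -0.047
226 [-0.014  0.071 -0.   ] turn -0.072
238 [-0.017  0.095 -0.   ] turn -0.097
250 [-0.021  0.119 -0.   ] turn -0.121
262 [-0.023  0.144 -0.   ] turn -0.143
274 [-0.024  0.168 -0.   ] turn -0.163
286 [-0.024  0.192 -0.   ] turn -0.179
```

Request:
arm_command --pt "1 -0.005 0.022 0 -0.022" --pt "1 -0.009 0.046 0 -0.047" --pt "1 -0.014 0.071 0 -0.072" --pt "1 -0.017 0.095 0 -0.097" --pt "1 -0.021 0.119 0 -0.121" --pt "1 -0.023 0.144 0 -0.143" --pt "1 -0.024 0.168 0 -0.163" --pt "1 -0.024 0.192 0 -0.179"

```text
time_s: 11.65
ee_pos: [582.6, 71.3, 105.4]
ee_rot: [-179.7, 0.8, -174.7]
force: [0.3, -2.6, 5.3]
gripper_width: 14.0
```

```bash
python3 rows.py 298 310 316
```

```text
t 11.65 at [582.639  71.303 105.423] [-179.692    0.827 -174.694] F [ 0.256 -2.573  5.329] S now 287.0 dev x 0.5516782381982921 dyaw 0.02778728423930943
298 [-0.001  0.022 -0.   ] turn -0.01
310 [-0.002  0.046 -0.   ] turn -0.018
316 [-0.003  0.058 -0.   ] turn -0.02
```

Move to S=316 (nose 25 mm before the posts) and look.

Request:
arm_command --pt "1 -0.001 0.022 0 -0.01" --pt "1 -0.002 0.042 0 -0.018" --pt "1 -0.003 0.056 0 -0.02" --pt "1 -0.003 0.058 0 -0.02"

```text
time_s: 11.98
ee_pos: [581.6, 102.3, 105.4]
ee_rot: [-179.8, 0.9, -173.7]
force: [1.2, 0.7, 4.7]
gripper_width: 13.9
```

```bash
python3 rows.py 328 340
python3 - <<'E'
from h import *
s=env.state();np.savez("w7.npz",pos=s["ee_pos"],rot=s["ee_rot"])
for n in("wrist","side","scene"):
    f=env.grab_frame(n);cv2.imwrite(f"pics/{n}7.png",f[:,:,::-1])
s=cv2.imread("pics/side7.png");cv2.imwrite("pics/s7z.png",cv2.resize(s[80:220,150:310],None,fx=4.2,fy=4.2,interpolation=2))
s=cv2.imread("pics/scene7.png");cv2.imwrite("pics/c7z.png",cv2.resize(s[60:230,210:390],None,fx=3.5,fy=3.5,interpolation=2))
E
```

```text
t 11.98 at [581.607 102.313 105.37 ] [-179.76     0.868 -173.745] F [1.248 0.741 4.686] S now 318.0 dev x 0.49183056597962604 dyaw 0.05843053517155283
328 [ 0.001  0.02  -0.   ] turn 0.001
340 [ 0.001  0.044 -0.   ] turn 0.001
```

View pics/wrist7.png

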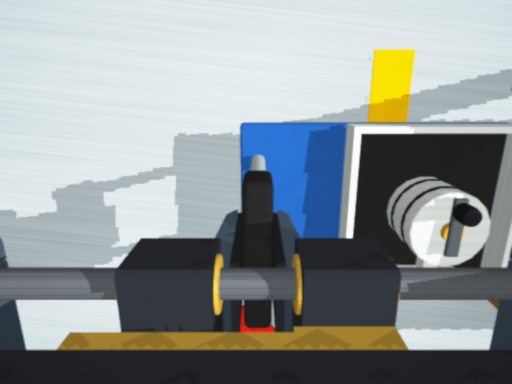

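View pics/s7z.png

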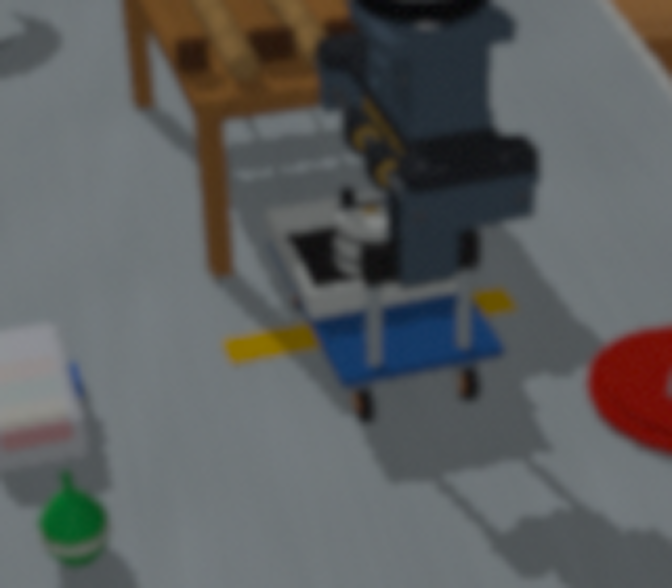

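View pics/c7z.png

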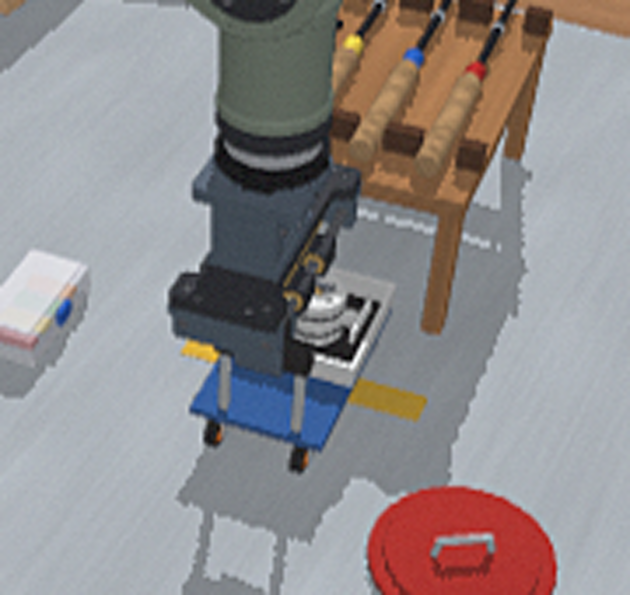

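Run:
```python
from h import *
np.set_printoptions(precision=1,suppress=True)
d=np.load("w7.npz");c=cam("wrist",(d["pos"],d["rot"]))
im=cv2.imread('pics/wrist7.png');h=cv2.cvtColor(im,cv2.COLOR_BGR2HSV)
m=cv2.inRange(h,(20,150,120),(32,255,255));m[122:]=0
ys,xs=np.nonzero(m);P=ray(c,np.c_[xs,ys],0)[:,:2].astype(np.float32);r=cv2.minAreaRect(P);print(r,cv2.boxPoints(r))
print("deck left edge",ray(c,[(241.5,123.5),(340,123.5)],46)[:,:2],"lip rear",ray(c,[(352,126),(345,235)],66)[:,:2])
u=np.array([np.cos(np.radians(96.2)),np.sin(np.radians(96.2))]);v=np.array([-u[1],u[0]])
# side/scene: deck rear corners, line ends
D=cam("side");S=cam("scene")
f=lambda p,k,o:(np.array(p)+.5)/k-.5+np.array(o)
for nm,C,rc,le in(("side",D,f([(344,385),(503,352)],4.2,(150,80)),f([(228,350),(514,302)],4.2,(150,80))),("scene",S,f([(190,411),(320,449)],3.5,(210,60)),f([(182,350),(426,408)],3.5,(210,60)))):
    a=ray(C,rc,44)[:,:2];b=ray(C,le,0)[:,:2];print(nm,"rear",a,a.mean(0),"line ends",b,b.mean(0),"diff in rack",(a.mean(0)-b.mean(0))@u,(a.mean(0)-b.mean(0))@v)
tc=d["pos"][:2]-12*u;print("rear by tcp",tc)
```

```text
((491.48834228515625, 192.8786163330078), (51.68618392944336, 29.87771987915039), 6.205101013183594) [[464.2 204.9]
 [467.4 175.2]
 [518.8 180.8]
 [515.6 210.5]]
deck left edge [[526.6  84.8]
 [519.6 148.7]] lip rear [[518.8 151.3]
 [588.8 159.8]]
side rear [[528.   80.2]
 [634.1  93. ]] [581.   86.6] line ends [[468.2 193.6]
 [676.3 208.9]] [572.2 201.2] diff in rack -114.911739553819 3.6411256887569587
scene rear [[529.8  82.7]
 [635.8  95.4]] [582.8  89. ] line ends [[466.8 181.7]
 [676.6 218.7]] [571.7 200.2] diff in rack -111.73139239325378 0.9492551460747045
rear by tcp [582.9  90.4]
```

Request:
arm_command --pt "1 0.001 0.01 0 0" --pt "1 0.001 0.028 0 0" --pt "1 0.001 0.048 0 0" --pt "1 0.001 0.068 0 0" --pt "1 0.001 0.088 0 0" --pt "1 0.001 0.108 0 0" --pt "1 0.001 0.128 0 0" --pt "1 0.001 0.142 0 0"

```text
time_s: 12.8
ee_pos: [573.7, 172.9, 105.4]
ee_rot: [-179.7, 0.9, -173.8]
force: [0.8, -0.9, 6.1]
gripper_width: 14.0
```

Run:
```python
from h import *
s=env.state();u=np.array([np.cos(np.radians(96.2)),np.sin(np.radians(96.2))])
r=s["ee_pos"][:2]-12*u;d=np.array([570.3,202.5])-r;print(s["ee_pos"],s["ee_rot"],s["force"],"to go",d@u,d@np.array([-u[1],u[0]]))
for n in("side","scene"):
    f=env.grab_frame(n);cv2.imwrite(f"pics/{n}8.png",f[:,:,::-1])
```

```text
[573.69611613 172.93940297 105.40141997] [-179.74751237    0.93252165 -173.78111232] [ 0.75872228 -0.90063644  6.11437014] to go 41.75447438590469 0.18372668598754732
```

View pics/side8.png

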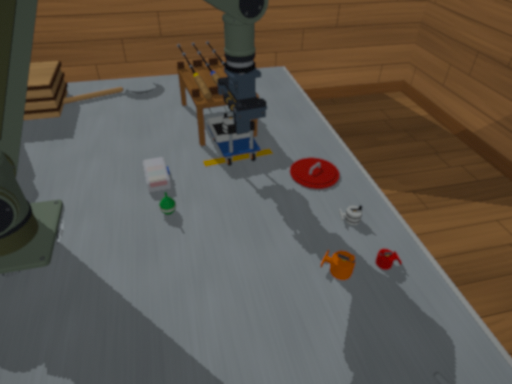

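Request:
arm_command --pt "1 0 0.012 0 0" --pt "1 0 0.028 0 0" --pt "1 0 0.044 0 0" --pt "1 0 0.058 0 0" --pt "1 0 0.07 0 0" --pt "1 0 0.078 0 0" --pt "1 0 0.082 0 0" --pt "1 0 0.082 0 0"

```text
time_s: 13.57
ee_pos: [569.0, 216.5, 105.3]
ee_rot: [-179.9, 1.0, -173.7]
force: [1.3, 1.3, 5.2]
gripper_width: 13.9
```

Run:
```python
from h import *
np.set_printoptions(precision=1,suppress=True)
s=env.state();u=np.array([np.cos(np.radians(96.2)),np.sin(np.radians(96.2))])
r=s["ee_pos"][:2]-12*u;d=np.array([570.3,202.5])-r;print(s["ee_pos"],s["ee_rot"],s["force"],"to go",d@u,d@np.array([-u[1],u[0]]))
np.savez("w9.npz",pos=s["ee_pos"],rot=s["ee_rot"])
for n in("wrist","side","scene"):
    f=env.grab_frame(n);cv2.imwrite(f"pics/{n}9.png",f[:,:,::-1])
s=cv2.imread("pics/side9.png");cv2.imwrite("pics/s9z.png",cv2.resize(s[60:180,170:310],None,fx=5,fy=5,interpolation=2))
```

```text
[569.  216.5 105.3] [-179.9    1.  -173.7] [1.3 1.3 5.2] to go -2.0275363355226577 0.2445526594056535
```

View pics/wrist9.png

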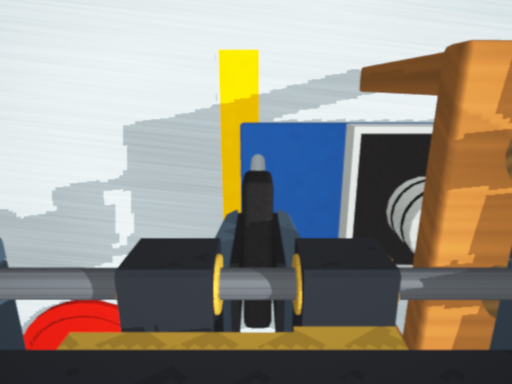

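View pics/s9z.png

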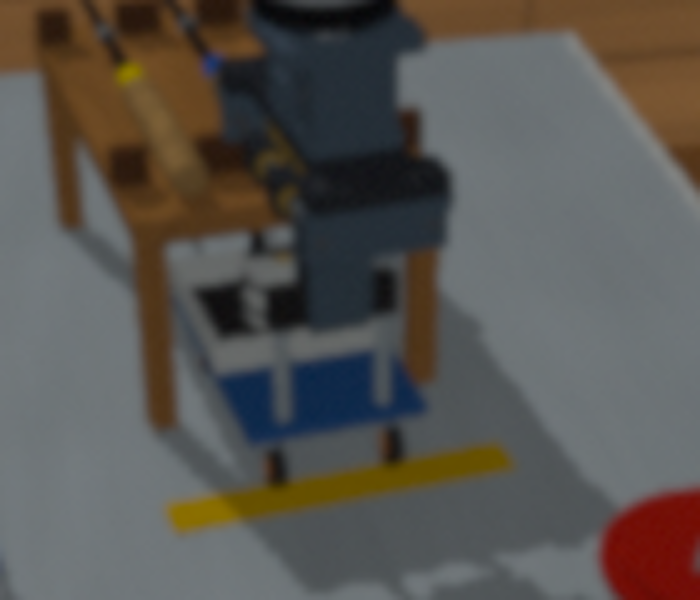

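Run:
```python
from h import *
np.set_printoptions(precision=1,suppress=True)
d=np.load("w9.npz");c=cam("wrist",(d["pos"],d["rot"]))
u=np.array([np.cos(np.radians(96.2)),np.sin(np.radians(96.2))]);v=np.array([-u[1],u[0]])
a=ray(c,[(220,60),(258.5,60)],0)[:,:2].mean(0);b=ray(c,(241,125),46)[0,:2]
print(a,b,"rear minus line",(b-a)@u)
D=cam("side");f=lambda p:(np.array(p)+.5)/5-.5+np.array([170,60])
R=ray(D,f([(253,440),(424,408)]),44)[:,:2];L=ray(D,f([(173,518),(510,456)]),0)[:,:2]
print(R,L,(R.mean(0)-L.mean(0))@u,(R.mean(0)-L.mean(0))@v)
```

```text
[472.7 191.3] [515.1 198.9] rear minus line 2.9341982658241745
[[517.8 196.5]
 [620.8 209. ]] [[468.8 192.2]
 [676.2 212.9]] 0.5618989832129635 3.157588162619095
```

Request:
arm_command --pt "0.6 0 0 0 0" --pt "0.6 0 0 0 0" --pt "0.6 0 0 0 0" --pt "0.6 0 0 0 0" --pt "0.6 0 0 0 0" --pt "0.6 0 0 0 0"

```text
time_s: 14.22
ee_pos: [568.8, 215.9, 105.0]
ee_rot: [-179.9, 0.9, -173.7]
force: [0.2, -0.2, -0.6]
gripper_width: 36.2
```

Request:
arm_command --pt "0.6 0 0 -0.01 0" --pt "0.6 0 0 -0.03 0" --pt "0.6 0 0 -0.07 0" --pt "0.6 0 -0.01 -0.13 0" --pt "0.6 0 -0.04 -0.2 0" --pt "0.6 0 -0.1 -0.25 0" --pt "0.6 0 -0.16 -0.28 0" --pt "0.6 0 -0.22 -0.3 0"

```text
time_s: 14.88
ee_pos: [579.2, 105.9, 259.3]
ee_rot: [-179.9, 1.2, -173.7]
force: [1.1, -0.2, -0.2]
gripper_width: 36.5
```

Run:
```python
from h import *
s=env.state();print(s["ee_pos"],s["force"],s["gripper_width"])
np.savez("w10.npz",pos=s["ee_pos"],rot=s["ee_rot"])
for n in("wrist","side","scene"):
    f=env.grab_frame(n);cv2.imwrite(f"pics/{n}10.png",f[:,:,::-1])
s=cv2.imread("pics/side10.png");cv2.imwrite("pics/s10z.png",cv2.resize(s[60:230,130:340],None,fx=3.5,fy=3.5,interpolation=2))
```

```text
[579.23789615 105.86737267 259.30043202] [ 1.13205935 -0.21824291 -0.16423386] 36.45669348912921
```

View pics/wrist10.png

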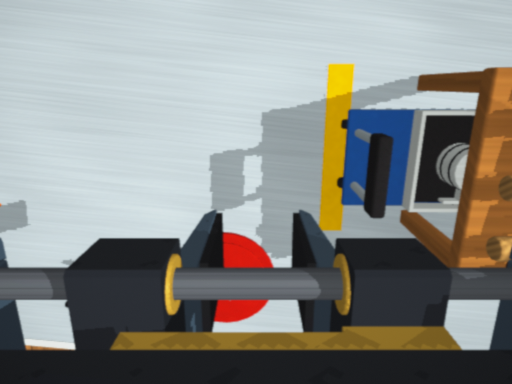

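View pics/s10z.png

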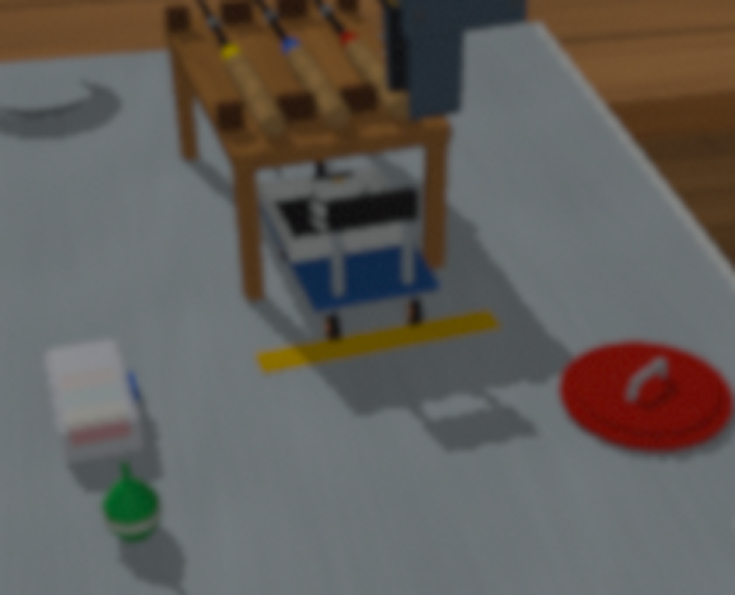

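Run:
```python
from h import *
np.set_printoptions(precision=1,suppress=True)
d=np.load("w10.npz");c=cam("wrist",(d["pos"],d["rot"]))
u=np.array([np.cos(np.radians(96.2)),np.sin(np.radians(96.2))]);v=np.array([-u[1],u[0]])
L=ray(c,[(329,65),(353.5,65),(320.5,230),(341.5,230)],0)[:,:2]
R=ray(c,[(348,110),(343.5,205)],46)[:,:2]
print(L,R,(R.mean(0)-L.mean(0))@u,(R.mean(0)-L.mean(0))@v,"caddy angle",np.degrees(np.arctan2(*(R[1]-R[0])[::-1])))
D=cam("side");f=lambda p:(np.array(p)+.5)/3.5-.5+np.array([130,60])
R=ray(D,f([(315,308),(437,284)]),44)[:,:2];L=ray(D,f([(259,363),(498,321)]),0)[:,:2]
print((R.mean(0)-L.mean(0))@u,(R.mean(0)-L.mean(0))@v)
for n in("scene","side"):
  for k in("0","10"):
    im=cv2.imread(f'pics/{n}{k}.png');h=cv2.cvtColor(im,cv2.COLOR_BGR2HSV)
    for nm,m in(("lid",cv2.inRange(h,(0,150,60),(6,255,255))|cv2.inRange(h,(174,150,60),(180,255,255))),("bob",cv2.inRange(h,(50,120,30),(75,255,255)))):
        q,l,s,cc=cv2.connectedComponentsWithStats(m);o=np.argsort(-s[1:,4])[:2]+1;print(n,k,nm,[(s[i,4],cc[i].round(1)) for i in o])
```

```text
[[468.6 176.4]
 [465.5 204.8]
 [675.6 200.4]
 [672.5 228.4]] [[514.8 195.9]
 [622.4 210.8]] 1.1047737614997444 1.848921467656733 caddy angle 7.871838063392657
3.386158761014544 2.4772964729752305
scene 0 lid [(np.int32(1687), array([341.5, 220.1])), (np.int32(291), array([297.4, 332.5]))]
scene 0 bob [(np.int32(117), array([197.2, 175.1])), (np.int32(7), array([199. , 183.7]))]
scene 10 lid [(np.int32(1689), array([341.5, 220.1])), (np.int32(293), array([297.4, 332.5]))]
scene 10 bob [(np.int32(116), array([197.2, 175.1])), (np.int32(7), array([199. , 183.7]))]
side 0 lid [(np.int32(1071), array([314.3, 173.2])), (np.int32(279), array([385.7, 259. ]))]
side 0 bob [(np.int32(154), array([166.8, 202.5])), (np.int32(10), array([  1. , 127.4]))]
side 10 lid [(np.int32(1075), array([314.3, 173.2])), (np.int32(282), array([385.6, 259. ]))]
side 10 bob [(np.int32(154), array([166.7, 202.5])), (np.int32(5), array([168., 213.]))]
```

View pics/scene10.png

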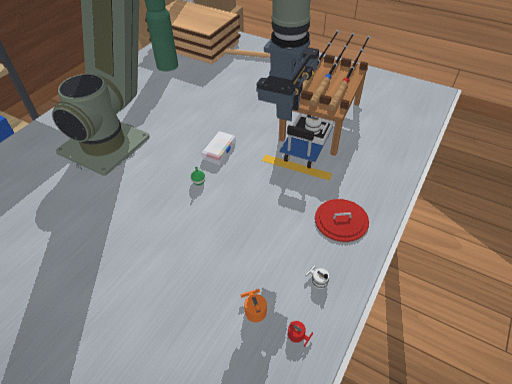

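The caddy stands in the bay with its rear edge on the line, the reel is in the tray, and the other things have not moved. The arm is clear, so I'm handing in.

```bash
python3 -c "
from h import *
print(env.job_done());print(env.state()['force'])"
```

```text
the job is handed in; nothing more can be done
None
the job is handed in; nothing more can be done
```

The reel is in the caddy's tray and the caddy is parked in the bay. I handed the job in at about 15 s, and the hand-in gave no verdict.

**What I did:** I took the larger aluminium reel across its drum, set it down held until it touched the tray floor (about 9 N), and released it. I then gripped the handle bar and rolled the caddy about 105 mm straight ahead. A picture showed both castors trailing straight. After that I steered it nose first between the posts, let go, and lifted the gripper clear.

**Last checks:**
- **Rear edge:** its middle is 1–3 mm past the centre of the yellow line and about 2 mm sideways of it, by the wrist and side views.
- **Heading:** the gripper put the caddy within about 0.1° of the rack when I let go. The coarser wrist-picture estimate says 1.7°. The two disagree slightly, but both are far inside the 0.15 rad limit.
- **Reel:** when I released it, it stood flat, about 3 mm from the tray centre. In the last pictures it is still standing there, though partly hidden by the rack's board, so I did not measure it again.
- **Other things:** the lid and the bobber match the first pictures to 0.1 pixel. I checked the lure case by eye only, and it looks unmoved.
- **Forces:** the readings taken at the end of each move stayed under 10 N, and I saw no bump against the rack.

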